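# Make the strip press ready: brake, catch tray, saddle guard, release

### The arm

A 6-joint arm with a two-finger parallel gripper is mounted at the origin on the work surface. World frame = base frame: x ahead of the robot, y to its left, z up, the work surface at z = 0. Lengths are in m, angles in rad, forces in N, time in s.
With the tool pointing down it reaches from about 0.25 to 0.725 m from the base axis. Payload 4 kg.
Tool frame: the origin (TCP) lies between the finger pads, 19 mm behind the fingertips; this is the grasp point; z points along the fingers, y is the line along which they close (so a half turn about z gives the same grasp; the last joint's range is limited). The gripper opens to 85 mm and grips with 20 to 120 N. Pads are 22 mm wide; open, the fingers measure 114 mm over their backs; the gripper's body (76 mm by 85 mm) begins 54 mm behind the grasp point. The pads swing forward as they close: fully open they stand 13 mm farther back than shut.
Start: joints at [1.207, 0.241, 0.005, 1.335, 0, 1.571], TCP at [0.178, 0.467, 0.25] pointing down, gripper open.
Joint ranges: [-2.72, 2.72], [-1.05, 1.87], [-1.09, 1.28], [-1.99, 2.15], [-1.42, 1.44], [-3.14, 3.14]. Speed limits (rad/s): [2.79, 2.79, 3.14, 3.14, 3.14, 3.14].

### API

Orientations are given as a unit quaternion [x, y, z, w].
In Python, from workcell import bot gives the robot as it stands. The module is installed in compiled form; this text tells all that it offers.
- The arm moves only by the tool step_arm, never from a script. Its argument "rows" is a list of rows, each a list of 2 entries, a list of its own where there are three numbers: the shift along the tool's x, y, z in mm, then the turn about the tool's z in degrees. A call has 1 to 12 rows; each row is the pose to reach, as a shift and turn from the pose commanded when the call began, along the tool's axes at that moment; what a row does not reach only later rows make up. A row lasts 1/8 s, in which the tool goes at most 62.5 mm and 10.7 degrees, less where a joint would pass 70% of its speed; a pose out of reach is approached as far as the arm can. A call with a gripper value outside its range is refused whole. "claw" is the gripper's target within -1 to 1 (shut at 1, half-way at 0, fully open at -1), set as the call begins (left out, the last holds). The fingers move at their own pace and stop on an object; the grip force is fixed at half the most. Time passes only in rows, so rows that repeat a pose let the fingers close. It gives the time, the measured TCP pose, the force, the opening and the grip force at its end, in the units of the state.
- bot.get_obs(): the state, without advancing time (a new reading comes with each control period).
- bot.camera(name): name is "scene" or "top" or "wrist"; returns (picture, depth): 420x560x3 uint8, red, green, blue; 420x560 float32, m along the optical axis (not along the pixel's ray), 0 where there is no reading.
- bot.camera_params(name): a dict with "fx", "fy", "cx", "cy" (pixels), "pose" (4x4, takes a point from camera to world coordinates). Camera axes: x right, y up, looking along -z (the intrinsics and any distortion apply to the point x, -y, -z); pixel columns grow to the right and rows downward; lengths in m; the calibration is good to about 2 mm. A picture is of the moment at which its call begins: read the wrist's pose just before it. camera_params takes no time and is no camera call; for the wrist camera it gives the pose at the moment of the call.
- bot.job_done(): hands the job in; it is judged then, once.
Trained networks look in the newest picture that a camera, given by its name, has taken for a name from the list of things; names that differ only in an ending like _2 or _b are one class to them, and where a whole thing is asked for, a point or a joint stands for the part that bears it (a point fixed in the world has none). Each returns a list of dicts, best first, with "score" (0 to 1); they miss things now and then, are a little off and sometimes report something else, mostly with a low value. They report only what shows in the picture. A call takes as long as a camera call. They do not tell look-alikes from the thing itself.
- bot.trace(target, camera): "pixels" (420x560 bool, what is visible of it) and "uv" ([column, row] in pixels, amid what is visible of it).
The state is a dict: "clock": time; "joint_pos": joint angles; "joint_vel": joint speeds; "tau": joint torques, N m; "eef_pos": TCP position; "tool_rot": TCP orientation; "ft_force": force on the tool from outside, world axes, zero at the start; "ft_torque": the same for the moment, N m; "grip_width": finger opening in m; "grasp_force": force on a finger pad.
Only numpy, scipy, OpenCV 4.12 (cv2) and the standard library are available. Lean on these libraries where they do the work, as an engineer would, in place of code of your own. Each camera call takes 0.05 s, during which the arm holds its last target. There are 200 camera calls.

### The job

Get the strip press ready to run: push the red brake lever over until it catches and stays by itself, then, with the brake set, push the catch tray fully home against its stop under the yellow bar, and after that hang the clear saddle guard astride the bar, about midway between the posts, lowering it until it rests there before you let go. Last, press the green button so that the brake lever springs back. Leave the other things on the table where they are.

Things in the scene. Friction and masses are not known exactly. Their poses are not given: they have to be found in the camera images.
- press_bed: Fixed press bed. Origin on the table below the middle of its yellow guard bar; x away from the operator, y along the bar, z up. Stop strip, 30 mm high: front face at x = +35 mm. Side guides, 30 mm high: inner faces at y = +-90 mm, from x = -20 to +35 mm. A grey drive box with fittings, 108 mm high, stands at x = 130 to 260 mm.
- bar_mid (a point): Middle of the yellow guard bar, on its axis, 150 mm above the table; axes as press_bed. The bar is round, 16 mm thick, along y, between two dark posts with inner faces at y = +-146 mm; the posts' tops are 172 mm high.
- tray_home (a point): Point on the table where the centre of the catch tray's underside lies when the tray stands fully home against the stop, 20 mm on the operator's side of the bar; axes as press_bed.
- catch_tray: Open cardboard catch tray, 110 mm (x) x 150 mm (y) x 45 mm high, walls 5 mm, 0.2 to 0.45 kg, with a few flat strips in it. Origin at the centre of its underside; x points to the stop. It stands on the table partly under the bar, 45 to 80 mm short of home, and slides when its near wall (outer face at x = -55 mm) is pushed.
- guard: Loose saddle guard, 0.25 to 0.4 kg: two clear bluish panels, 150 mm long (y), joined by a yellow cap into an inverted V, standing on its feet edges. Origin at table level under its middle; y along the ridge. 82 mm (x) over the feet; inside 26 mm wide under the cap, 70 mm at the feet. Cap 36 mm wide, from 85 to 91 mm high. Same both ways round.
- guard_saddle (a point): Middle of the underside of the guard's cap, 85 mm above its feet: the part that rests on the top of the bar. When hung it lies 8 mm above bar_mid.
- guard_grip (a point): Point in the guard's black grip block, 113 mm above its feet; axes as guard. The block is 16 mm (x) x 70 mm (y) and rises from the cap's top, 91 mm, to 131 mm. This is a good TCP height for a grasp across its thickness.
- brake: Fixed ram brake unit, base plate 130 mm (x) x 160 mm (y). Origin at the centre of its underside; x is the direction in which the lever is pushed to set it. Lever housing (110 x 50 mm, 70 mm high) at y = -45 mm; button housing (70 x 70 mm, 42 mm high) around x = -20, y = +40 mm.
- lever_pivot (a point): Lever's hinge axis point, 55 mm above the table, axis along brake y; axes as brake.
- lever_grip (a point): Centre of the red T-handle on the lever's end, 105 mm from the pivot; a bar 20 mm thick and 64 mm long along brake y. At rest the lever leans 0.40 rad from vertical to brake -x (handle 41 mm to -x of the pivot, 152 mm high); setting it swings the handle over to +x.
- brake_lever (a joint): Lever angle, rad: 0 at rest, leaning to brake -x under a return spring (2 to 5 N at the handle); it is upright at 0.40 and grows as the handle moves to brake +x. A ratchet catches at about 0.70 and then holds it there; hard stop at 0.95. Pressing the green button frees it and it springs back to 0.
- release_top (a point): Centre of the top face of the green mushroom release button (38 mm across), 65 mm above the table when up; it lies 90 mm to the +y side of the lever and 20 mm to -x of the pivot (brake axes).
- release (a joint): Button travel in m: 0 up, 0.009 fully down (about 5.6 N fully down); the brake frees at 4 to 5 mm. Setting the lever makes it dip and come up again.
- cleaner_bottle: Bystander, leave alone: white cleaner bottle with blue cap, 60 mm across, 170 mm tall. Origin at the centre of its underside.
- jar: Bystander, leave alone: amber glass jar, 64 mm across, 80 mm tall. Origin at the centre of its underside.
- strip_pack: Bystander, leave alone: white strip pack with a blue band, 60 x 90 x 22 mm, lying flat. Origin at the centre of its underside.
- screwdriver: Bystander, leave alone: screwdriver lying flat. Origin on the table below its middle; it lies along its x.
- spare_die: Bystander, leave alone: steel spare die plate with two holes, 90 x 70 x 30 mm. Origin at the centre of its underside.
- bolt_cup: Bystander, leave alone: blue plastic cup, 72 mm across, 70 mm tall. Origin at the centre of its underside.
Not all that is in view belongs to the job. What is shaped like the catch_tray but orange or turquoise is not meant.

How it is judged:
By the outcome, as a careful person would: the job done as asked, in the order asked, and still so for the second after the job is handed in, with the robot touching nothing.
It also fails if it takes over 72 s, if anything falls off the work surface, if the arm or the gripper's body presses on something with over 40 N, if the wrist force passes 120 N, or if a joint passes its speed limit or range.

## Working session

There is one attempt and no reset: what is moved stays moved. The work goes in short steps, Python scripts to look and compute and a tool call to move; the robot and the scene stay as the last step left them, time stands still between calls to the robot, and variables do not carry over. Pictures are saved under pics/ and viewed, at most 10 in all, crops included, and the job is handed in when it is done.

Besides the shell and the picture viewer there is one more tool, called as a command line: name --argument value ..., lists and objects as JSON in quotes. step_arm: Moves the arm, as the interface text tells. Its arguments: {"type":"object","properties":{"rows":{"type":"array"},"claw":{"type":"number"}},"required":["rows"]}

```bash
mkdir -p pics
cat > h.py <<'E'
import numpy as np, cv2
from workcell import bot
def cam(n):
    p=bot.camera_params(n); im,d=bot.camera(n); return im,d,p
def pts(d,p,mask=None):
    v,u=np.nonzero((d>0) if mask is None else (mask&(d>0)))
    z=d[v,u]; X=np.c_[(u-p['cx'])/p['fx']*z,-(v-p['cy'])/p['fy']*z,-z]
    T=np.array(p['pose']); return X@T[:3,:3].T+T[:3,3],u,v
def save(im,f): cv2.imwrite('pics/'+f,im[:,:,::-1])
E
python3 - <<'E'
from h import *
o=bot.get_obs(); print(o['clock'],o['eef_pos'],o['tool_rot'],o['ft_force'])
print({k:v for k,v in bot.camera_params('top').items()})
for c in ('top','scene'):
    im,d,p=cam(c); save(im,c+'.png'); np.savez(c+'.npz',im=im,d=d)
    for t in ['catch_tray','guard','guard_grip','brake','lever_grip','release_top','press_bed','bar_mid']:
        try: r=bot.trace(t,c)
        except Exception as e: print(t,e); continue
        for q in r[:3]:
            P,_,_=pts(d,p,q['pixels'])
            print(c,t,round(q['score'],2),np.round(q['uv']),q['pixels'].sum(),np.round(np.median(P,0),3) if len(P) else '',np.round(np.percentile(P,2,axis=0),3),np.round(np.percentile(P,98,axis=0),3))
E
```

```text
0.0 [0.17769246 0.46671681 0.24909532] [ 1.80892855e-01  9.83502229e-01 -1.04946646e-03 -1.96529065e-04] [0.18792597 0.49660974 0.31210274]
{'fx': 502.6931387106837, 'fy': 502.6931387106837, 'cx': 288.7382339071424, 'cy': 211.5907277863693, 'pose': array([[ 0.02593166,  0.98829182, -0.15035567,  0.18504982],
       [-0.99955416,  0.02786053,  0.01073612,  0.01675549],
       [ 0.0147994 ,  0.15001023,  0.98857367,  1.94856778],
       [ 0.        ,  0.        ,  0.        ,  1.        ]])}
top catch_tray 0.78 [382. 280.] 1174 [ 0.234 -0.366  0.008] [ 0.157 -0.434 -0.005] [ 0.309 -0.293  0.049]
top catch_tray 0.62 [192. 278.] 1221 [0.216 0.364 0.009] [ 0.146  0.305 -0.004] [0.286 0.418 0.051]
top catch_tray 0.59 [278. 197.] 1178 [0.53  0.028 0.008] [ 0.471 -0.044 -0.005] [0.581 0.1   0.049]
top guard 0.87 [381. 209.] 816 [ 0.488 -0.353  0.077] [ 0.462 -0.426  0.003] [ 0.541 -0.282  0.134]
top guard 0.51 [435. 202.] 319 [ 0.523 -0.558  0.034] [ 0.487 -0.582 -0.005] [ 0.551 -0.516  0.074]
top guard_grip 0.9 [380. 207.] 833 [ 0.489 -0.353  0.076] [ 0.463 -0.426  0.001] [ 0.543 -0.281  0.
[... 1224 characters left out ...]
3 ]
scene guard_grip 0.51 [210. 274.] 8683 [0.758 0.028 0.06 ] [ 0.566 -0.179  0.   ] [0.86  0.179 0.159]
scene brake 0.92 [346. 304.] 2846 [0.515 0.344 0.038] [ 0.447  0.28  -0.   ] [0.577 0.43  0.158]
scene lever_grip 0.79 [343. 264.] 323 [0.484 0.3   0.143] [ 0.385  0.214 -0.006] [0.519 0.326 0.163]
scene lever_grip 0.28 [347. 309.] 2687 [0.516 0.345 0.039] [0.452 0.283 0.001] [0.576 0.43  0.158]
scene release_top 0.71 [368. 302.] 102 [0.483 0.391 0.063] [0.467 0.376 0.058] [0.496 0.406 0.071]
scene press_bed 0.85 [210. 273.] 8330 [0.761 0.033 0.061] [ 0.568 -0.176  0.004] [0.86  0.179 0.159]
scene bar_mid 0.6 [209. 271.] 8350 [0.759 0.032 0.061] [ 0.567 -0.176  0.003] [0.86  0.178 0.159]
```

Run:
```python
import cv2,numpy as np
a=cv2.imread('pics/top.png'); 
cv2.imwrite('pics/top2.png',cv2.resize(a[90:330,150:450],(750,600),interpolation=cv2.INTER_CUBIC))
```

```text
(no output)
```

View pics/top2.png

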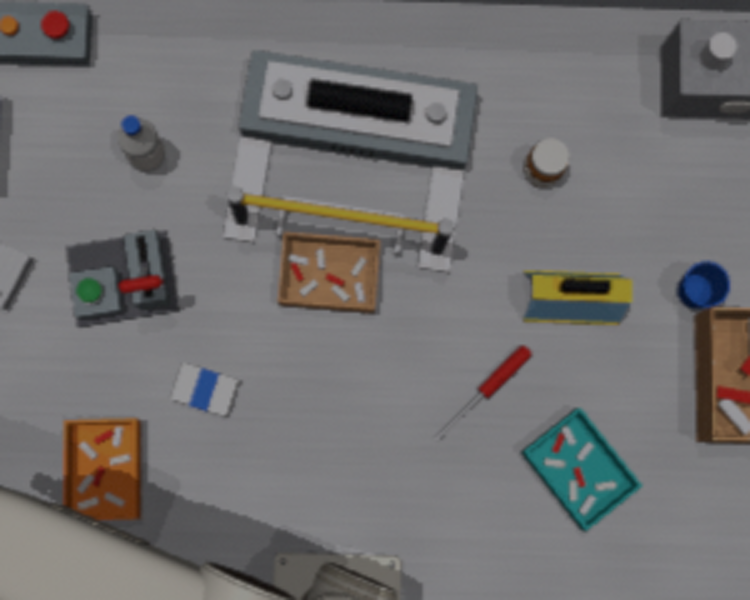

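View pics/scene.png

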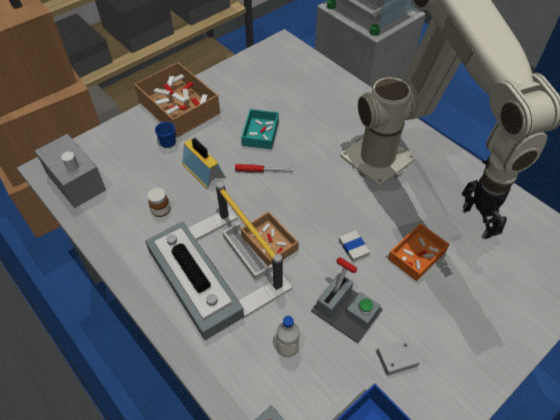

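The pictures show: the catch tray (brown) under the yellow bar at crop (330,272), the guard at (580,298), and the brake at (120,275) with its handle at (140,284) and button at (90,290). The orange and turquoise trays are decoys. Next I'll measure precisely.

```bash
cat > m.py <<'E'
from h import *
def hsv(im): return cv2.cvtColor(im,cv2.COLOR_RGB2HSV).astype(int)
def sel(P,box): return (P[:,0]>box[0])&(P[:,0]<box[1])&(P[:,1]>box[2])&(P[:,1]<box[3])&(P[:,2]>box[4])&(P[:,2]<box[5])
def rect(Q):
    return cv2.minAreaRect((Q[:,:2]*1000).astype(np.float32))
def report(c,d,im,p):
    P,u,v=pts(d,p); H=hsv(im)[v,u]
    yel=(H[:,0]>18)&(H[:,0]<32)&(H[:,1]>120)
    red=((H[:,0]<6)|(H[:,0]>172))&(H[:,1]>140)
    grn=(H[:,0]>45)&(H[:,0]<75)&(H[:,1]>110)
    brn=(H[:,0]>8)&(H[:,0]<20)&(H[:,1]>60)
    def show(n,m):
        Q=P[m]
        if len(Q)<8: print(c,n,len(Q)); return
        C=Q[:,:2].mean(0); w,V=np.linalg.eigh(np.cov((Q[:,:2]-C).T)); a=V[:,1]; a=a*np.sign(a[1] or 1)
        s=(Q[:,:2]-C)@a
        print(c,n,len(Q),'mean',np.round(Q.mean(0),4),'axis yaw(of y)',np.round(np.degrees(np.arctan2(-a[0],a[1])),2),'ext',np.round([s.min(),s.max()],4),'mid',np.round(C+a*(s.min()+s.max())/2,4),'zmax',np.round(np.percentile(Q[:,2],95),4),'rect',[np.round(t,1) for t in rect(Q)])
    show('bar',yel&sel(P,(.55,.72,-.16,.16,.13,.18)))
    show('postlike',sel(P,(.55,.72,-.2,.2,.163,.19)))
    show('cap',yel&sel(P,(.42,.58,-.46,-.25,.075,.11)))
    show('grip',sel(P,(.42,.58,-.46,-.25,.118,.15)))
    show('handle',red&sel(P,(.42,.6,.2,.36,.1,.2)))
    show('button',grn&sel(P,(.42,.6,.35,.45,.045,.1)))
    show('trayrim',brn&sel(P,(.42,.65,-.08,.14,.037,.056)))
    show('housing',sel(P,(.42,.62,.24,.36,.062,.08))&~red)
    show('bhousing',sel(P,(.42,.62,.34,.45,.036,.048)))
    show('guideR',sel(P,(.55,.75,-.2,.2,.024,.036)))
if __name__=='__main__':
    for c in('top','scene'):
        z=np.load(c+'.npz'); report(c,z['d'],z['im'],bot.camera_params(c))
E
python3 m.py; python3 -c "
from h import *
for k in ('pose',): print(bot.camera_params('wrist'))"
```

```text
top bar 287 mean [0.5918 0.0114 0.1564] axis yaw(of y) -7.19 ext [-0.1413  0.1428] mid [0.5919 0.0122] zmax 0.1641 rect [array([592.3,  12.1]), array([284.1,  15.3]), np.float64(82.5)]
top postlike 88 mean [0.592  0.0118 0.1704] axis yaw(of y) -7.24 ext [-0.1657  0.1648] mid [0.5919 0.0114] zmax 0.1768 rect [array([591.6,  11.4]), array([330.5,  21.8]), np.float64(82.6)]
top cap 272 mean [ 0.5005 -0.3525  0.0911] axis yaw(of y) -0.98 ext [-0.0781  0.0733] mid [ 0.5005 -0.3549] zmax 0.0993 rect [array([ 502.8, -355. ]), array([151.1,  37.3]), np.float64(89.7)]
top grip 88 mean [ 0.502  -0.3516  0.1296] axis yaw(of y) -1.74 ext [-0.0361  0.0333] mid [ 0.5019 -0.353 ] zmax 0.1364 rect [array([ 502.7, -352.9]), array([17.8, 68.9]), np.float64(1.2)]
top handle 83 mean [0.4795 0.2976 0.1593] axis yaw(of y) 10.21 ext [-0.0295  0.0313] mid [0.4794 0.2984] zmax 0.1666 rect [array([479.5, 298.4]), array([18.4, 60.6]), np.float64(13.0)]
top button 65 mean [0.4828 0.3893 0.0638] axis yaw(of y) -45.04 ext [-0.0198  0.0169] mid [0.4818 0.3883] zmax 0.0732 rect [array([482.5, 390.2]), array([32.2, 
[... 2433 characters left out ...]
ay([484.9, 386.4]), array([75.2, 70.9]), np.float64(9.6)]
scene guideR 328 mean [0.6068 0.0191 0.0291] axis yaw(of y) -9.47 ext [-0.168   0.1766] mid [0.6075 0.0234] zmax 0.0345 rect [array([608.8,  42.4]), array([362.5, 132.9]), np.float64(63.3)]
{'fx': 323.9800261210397, 'fy': 323.9800261210397, 'cx': 281.93439905085864, 'cy': 207.70927536144399, 'pose': array([[ 3.56831413e-01, -8.88042795e-01, -2.89916085e-01,
         1.03789792e-01],
       [ 9.34168732e-01,  3.39095943e-01,  1.11097801e-01,
         4.95060802e-01],
       [-3.50233466e-04, -3.10473727e-01,  9.50581897e-01,
         3.74869318e-01],
       [ 0.00000000e+00,  0.00000000e+00,  0.00000000e+00,
         1.00000000e+00]])}
```

```bash
cat > g.py <<'E'
# usage: g.py "x,y,z,theta_deg" ... : tool-frame shift (mm) and turn (deg) from the present pose to each world goal
import sys; from h import *
from scipy.spatial.transform import Rotation as R
o=bot.get_obs(); M=R.from_quat(o['tool_rot']).as_matrix(); th=np.degrees(np.arctan2(-M[1,0],-M[0,0]))
print('t',round(o['clock'],2),'pos',np.round(o['eef_pos'],4),'th',round(th,2),'F',np.round(o['ft_force'],2),'w',round(o['grip_width'],4))
for a in sys.argv[1:]:
    x,y,z,t=map(float,a.split(',')); print(np.round(M.T@(np.array([x,y,z])-o['eef_pos'])*1000,1),'turn',round(th-t,1))
E
# lever: pivot(.5208,.3066), yaw 11
python3 g.py .4403,.2909,.16,11 .5444,.3112,.16,11
```

```text
t 0.9 pos [0.1779 0.4673 0.25  ] th -20.85 F [-0.46 -0.35  0.07] w 0.0854
[-308.   -71.4   90. ] turn -31.8
[-398.   -15.4   90. ] turn -31.8
```

step_arm --rows '[[[-40, -9, 12], -4], [[-80, -19, 24], -8], [[-120, -28, 36], -12], [[-160, -37, 48], -16], [[-200, -46, 60], -20], [[-235, -55, 70], -24], [[-265, -62, 78], -28], [[-290, -67, 85], -31], [[-303, -70, 89], -31.8], [[-308, -71.4, 90], -31.8], [[-308, -71.4, 90], -31.8]]' --claw 1

```text
clock: 2.28
eef_pos: [0.4403, 0.291, 0.16]
tool_rot: [-0.095, 0.995, 0.0, -0.0]
ft_force: [-0.5, 0.2, -0.3]
grip_width: 0.0001
grasp_force: 0.0
```

```bash
python3 g.py .4403,.2909,.16,11 .5444,.3112,.16,11
python3 - <<'E'
from h import *
im,d,p=cam('scene'); save(im,'s1.png'); save(cv2.resize(im[200:360,260:440],(720,640))[:600],'s1c.png')
E
```

```text
t 2.27 pos [0.4403 0.291  0.16  ] th 10.93 F [-0.5   0.25 -0.33] w 0.0001
[ 0.  -0.1  0. ] turn -0.1
[-1.06e+02  1.00e-01  0.00e+00] turn -0.1
```

View pics/s1c.png

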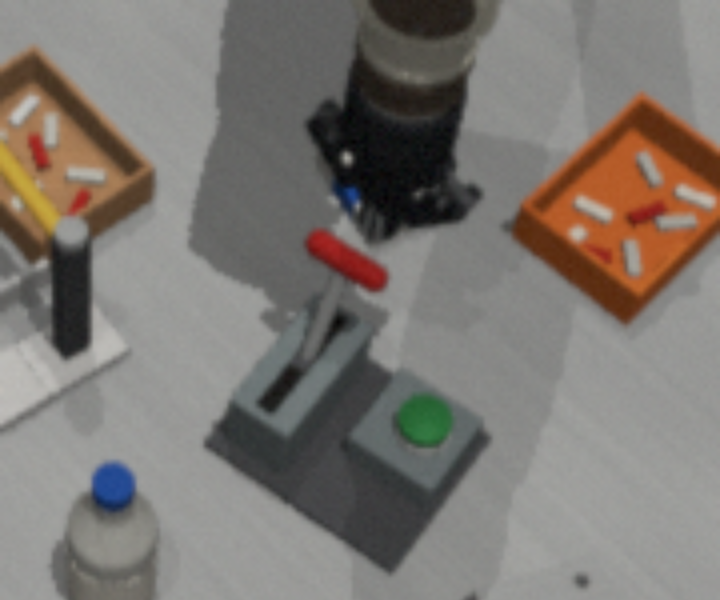

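The shut fingers at crop (375,225) stand behind the handle at (345,262), so I can push.

step_arm --rows '[[[-12, 0, 0], 0], [[-22, 0, 0], 0], [[-32, 0, 0], 0], [[-42, 0, -2], 0], [[-52, 0, -4], 0], [[-62, 0, -6], 0], [[-72, 0, -6], 0], [[-81, 0, -4], 0], [[-90, 0, -2], 0], [[-98, 0, 0], 0], [[-104, 0, 0], 0], [[-107, 0, 0], 0]]'

```text
clock: 3.82
eef_pos: [0.5443, 0.3108, 0.1583]
tool_rot: [-0.096, 0.995, -0.001, -0.002]
ft_force: [-5.0, -0.6, -4.6]
grip_width: 0.0004
grasp_force: 2.3
```

step_arm --rows '[[[0, 0, 0], 0], [[10, 0, -5], 0], [[35, 0, -20], 0], [[70, 0, -30], 0], [[100, 0, -30], 0], [[100, 0, -30], 0]]'

```text
clock: 4.58
eef_pos: [0.4469, 0.2924, 0.1926]
tool_rot: [-0.096, 0.995, 0.001, 0.003]
ft_force: [0.8, -0.5, 0.5]
grip_width: -0.0001
grasp_force: 0.0
```

```bash
python3 - <<'E'
from m import *
for c in('top','scene'):
    im,d,p=cam(c); report(c,d,im,p)
E
python3 g.py .48,.03,.2,-4
```

```text
top bar 288 mean [0.5919 0.0121 0.1564] axis yaw(of y) -7.14 ext [-0.142   0.1427] mid [0.592  0.0124] zmax 0.1643 rect [array([592.4,  12.4]), array([284.6,  14. ]), np.float64(82.9)]
top postlike 99 mean [0.5922 0.0146 0.1695] axis yaw(of y) -7.34 ext [-0.1685  0.1612] mid [0.5918 0.011 ] zmax 0.1781 rect [array([591.8,  11. ]), array([329.7,  22.9]), np.float64(82.8)]
top cap 276 mean [ 0.5005 -0.3523  0.0914] axis yaw(of y) -1.12 ext [-0.0772  0.072 ] mid [ 0.5004 -0.3549] zmax 0.0998 rect [array([ 502.7, -354.9]), array([149.1,  38.6]), np.float64(89.3)]
top grip 89 mean [ 0.5021 -0.3515  0.1288] axis yaw(of y) -1.44 ext [-0.0356  0.0336] mid [ 0.5021 -0.3525] zmax 0.1379 rect [array([ 503.1, -352.4]), array([69.2, 18.5]), np.float64(89.9)]
top handle 45 mean [0.5517 0.2997 0.1628] axis yaw(of y) 13.63 ext [-0.0179  0.0162] mid [0.5519 0.2989] zmax 0.1722 rect [array([551.7, 298.8]), array([15.3, 34.1]), np.float64(14.4)]
top button 0
top trayrim 171 mean [0.53   0.026  0.0444] axis yaw(of y) -4.19 ext [-0.0737  0.076 ] mid [0.5301 0.0272] zmax 0.0513 rect [array([527.2,  27.4])
[... 1736 characters left out ...]
112.1]), np.float64(87.4)]
scene housing 521 mean [0.5229 0.3097 0.0688] axis yaw(of y) -80.1 ext [-0.0611  0.0506] mid [0.5178 0.3088] zmax 0.0742 rect [array([518.5, 306.3]), array([111.6,  50.6]), np.float64(11.2)]
scene bhousing 396 mean [0.488 0.386 0.041] axis yaw(of y) 21.12 ext [-0.0694  0.0405] mid [0.4932 0.3725] zmax 0.046 rect [array([503.4, 384.5]), array([ 81., 124.]), np.float64(86.1)]
scene guideR 334 mean [0.6061 0.0162 0.0289] axis yaw(of y) -9.77 ext [-0.1664  0.1805] mid [0.6073 0.0231] zmax 0.0342 rect [array([608.3,  41.9]), array([364.3, 133.4]), np.float64(63.3)]
t 4.67 pos [0.4486 0.2929 0.192 ] th 10.96 F [ 0.5   0.33 -0.35] w 0.0001
[  19.1 -264.1   -8.5] turn 15.0
```

The lever has caught: its handle stands 31 mm past the pivot, so the angle is about 0.70. Next is the tray.

```bash
python3 g.py .418,.0388,.192,-7.2 .418,.0388,.028,-7.2 .5073,.0275,.028,-7.2
```

```text
t 4.67 pos [0.4486 0.2929 0.192 ] th 10.96 F [ 0.5   0.33 -0.35] w 0.0001
[  78.4 -243.7   -0.8] turn 18.2
[  79.3 -243.9  163.2] turn 18.2
[  -6.3 -271.9  163.7] turn 18.2
```

step_arm --rows '[[[20, -25, 0], 2], [[45, -75, 0], 6], [[65, -125, 0], 10], [[78, -175, 0], 14], [[78, -220, 20], 18], [[78, -243, 50], 18.2], [[78, -244, 90], 18.2], [[78, -244, 125], 18.2], [[78, -244, 150], 18.2], [[78, -244, 162], 18.2], [[78, -244, 162], 18.2]]' --claw -1

```text
clock: 6.05
eef_pos: [0.4176, 0.0377, 0.0278]
tool_rot: [0.063, 0.998, -0.0, -0.0]
ft_force: [0.2, -0.4, -0.3]
grip_width: 0.0857
grasp_force: 0.0
```

```bash
python3 g.py .4473,.0351,.028,-7.2 .5073,.0275,.028,-7.2
python3 - <<'E'
from h import *
im,d,p=cam('scene'); save(cv2.resize(im[180:310,200:360],(738,600)),'s2c.png')
E
```

```text
t 6.05 pos [0.4176 0.0377 0.0278] th -7.27 F [ 0.18 -0.4  -0.31] w 0.0857
[-29.8   1.1  -0.2] turn -0.1
[-90.3   1.2  -0.2] turn -0.1
```

View pics/s2c.png

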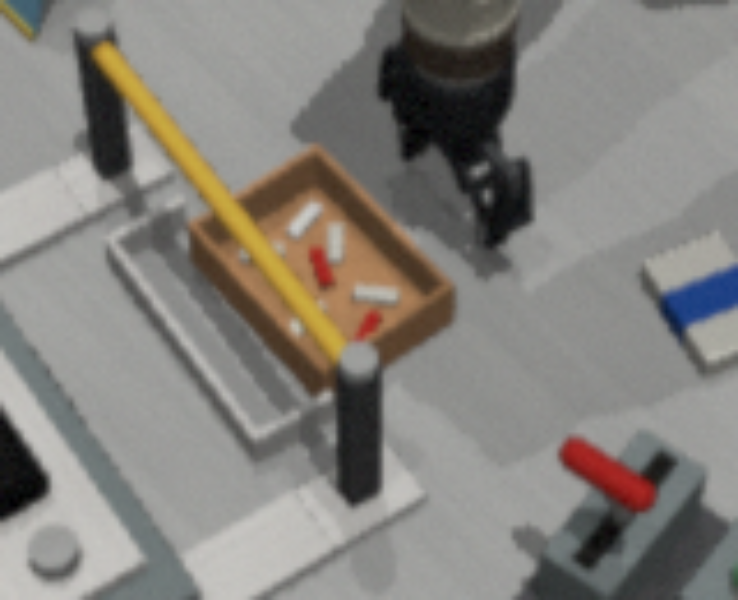

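The open gripper at crop (470,190) stands behind the tray's near wall at (390,225). The guides are clear, and the lever at (610,470) is still set. I'll push, stopping a little short at first to read the force.

step_arm --rows '[[[-20, 1, 0], 0], [[-32, 1, 0], 0], [[-42, 1, 0], 0], [[-50, 1, 0], 0], [[-58, 1, 0], 0], [[-65, 1, 0], 0], [[-72, 1, 0], 0], [[-78, 1, 0], 0], [[-82, 1, 0], 0], [[-85, 1, 0], 0], [[-87, 1, 0], 0]]'

```text
clock: 7.48
eef_pos: [0.5036, 0.0276, 0.0277]
tool_rot: [0.063, 0.998, -0.0, -0.0]
ft_force: [-2.4, 0.2, -1.4]
grip_width: 0.0853
grasp_force: 1.1
```

step_arm --rows '[[[-1, 0, 0], 0], [[-2, 0, 0], 0], [[-3, 0, 0], 0], [[-3, 0, 0], 0]]'

```text
clock: 7.98
eef_pos: [0.5067, 0.0276, 0.028]
tool_rot: [0.063, 0.998, 0.0, 0.0]
ft_force: [-0.7, -0.4, -0.9]
grip_width: 0.0852
grasp_force: 0.7
```

Run:
```python
from m import *
o=bot.get_obs();print(o['ft_force'],o['eef_pos'])
for c in('top','scene'):
    im,d,p=cam(c); report(c,d,im,p)
save(cv2.resize(im[180:310,200:360],(738,600)),'s3c.png')
```

```text
[-0.74484546 -0.38194574 -0.93645509] [0.50668379 0.02755848 0.02802615]
top bar 185 mean [5.904e-01 3.000e-04 1.565e-01] axis yaw(of y) -7.17 ext [-0.1302  0.158 ] mid [0.5921 0.0141] zmax 0.1641 rect [array([592.3,  14.1]), array([288.2,  16.3]), np.float64(82.8)]
top postlike 81 mean [0.5914 0.0074 0.1708] axis yaw(of y) -7.31 ext [-0.1609  0.1688] mid [0.5919 0.0113] zmax 0.1776 rect [array([592.1,  11.3]), array([329.6,  22.8]), np.float64(82.9)]
top cap 274 mean [ 0.5005 -0.3524  0.0909] axis yaw(of y) -0.98 ext [-0.0767  0.073 ] mid [ 0.5004 -0.3543] zmax 0.0996 rect [array([ 502.6, -354.3]), array([149.6,  37.8]), np.float64(89.4)]
top grip 88 mean [ 0.5021 -0.3516  0.1295] axis yaw(of y) -1.46 ext [-0.037   0.0322] mid [ 0.502 -0.354] zmax 0.1368 rect [array([ 501.6, -354. ]), array([69.3, 18. ]), np.float64(87.6)]
top handle 75 mean [0.5492 0.3107 0.1633] axis yaw(of y) 12.45 ext [-0.0291  0.0295] mid [0.5491 0.3109] zmax 0.1714 rect [array([549.3, 311. ]), array([18.7, 58.6]), np.float64(13.7)]
top button 65 mean [0.483  0.3894 0.0628] axis yaw(of y) -31.01 ext [-0.0161  0
[... 2068 characters left out ...]
.78 ext [-0.0805  0.0776] mid [0.5757 0.0166] zmax 0.0493 rect [array([569.7,  17. ]), array([156.4, 115.1]), np.float64(83.0)]
scene housing 518 mean [0.5229 0.3096 0.0687] axis yaw(of y) -80.25 ext [-0.0608  0.0521] mid [0.5185 0.3088] zmax 0.0734 rect [array([518.8, 306.5]), array([112.8,  50.9]), np.float64(11.3)]
scene bhousing 395 mean [0.4877 0.3862 0.0407] axis yaw(of y) 31.52 ext [-0.0797  0.0453] mid [0.4967 0.3715] zmax 0.046 rect [array([505.7, 384.9]), array([ 79.3, 127.6]), np.float64(86.2)]
scene guideR 361 mean [0.6104 0.0184 0.0292] axis yaw(of y) -9.13 ext [-0.1685  0.1742] mid [0.6108 0.0213] zmax 0.0348 rect [array([607.5,  40.3]), array([360. , 130.6]), np.float64(63.9)]
```

View pics/s3c.png

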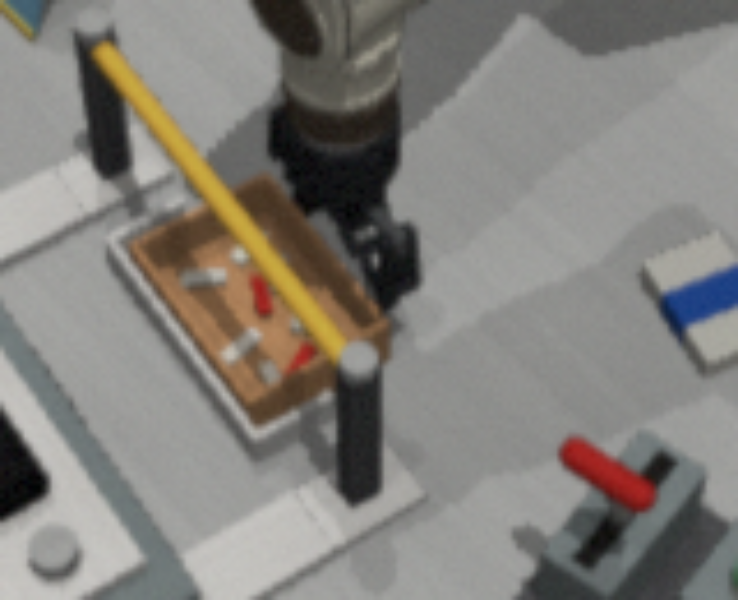

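The tray is square at the stop strip (far wall at crop (195,330)), but there is no stop force yet. I'll push on gently.

step_arm --rows '[[[-1, 0, 0], 0], [[-2, 0, 0], 0], [[-3, 0, 0], 0]]'

```text
clock: 8.45
eef_pos: [0.5074, 0.0274, 0.0281]
tool_rot: [0.063, 0.998, 0.0, -0.002]
ft_force: [-9.5, 0.9, 8.1]
grip_width: 0.0851
grasp_force: 4.5
```

step_arm --rows '[[[-1, 0, 0], 0], [[-2, 0, 0], 0]]'

```text
clock: 8.7
eef_pos: [0.5074, 0.0274, 0.0281]
tool_rot: [0.063, 0.998, 0.0, -0.004]
ft_force: [-14.2, 2.2, 11.9]
grip_width: 0.0849
grasp_force: 7.0
```

step_arm --rows '[[[2, 0, 0], 0], [[12, 0, 0], 0], [[35, 0, 0], 0], [[65, 0, -15], 0], [[90, 0, -60], 0], [[95, -40, -110], 0], [[95, -90, -160], 0], [[95, -90, -160], 0]]'

```text
clock: 9.7
eef_pos: [0.4084, -0.0525, 0.1918]
tool_rot: [0.065, 0.998, -0.001, 0.005]
ft_force: [0.7, 0.5, -0.5]
grip_width: 0.0856
grasp_force: 0.0
```

```bash
python3 - <<'E'
from m import *
for c in('top','scene'):
    im,d,p=cam(c); report(c,d,im,p)
E
python3 g.py .502,-.353,.22,-0.8 .502,-.353,.113,-0.8
```

```text
top bar 315 mean [0.5922 0.0117 0.156 ] axis yaw(of y) -7.12 ext [-0.1416  0.1448] mid [0.5923 0.0133] zmax 0.1636 rect [array([592.9,  13.2]), array([286.4,  17.6]), np.float64(83.1)]
top postlike 85 mean [0.5923 0.016  0.17  ] axis yaw(of y) -7.15 ext [-0.1702  0.1608] mid [0.5917 0.0114] zmax 0.1789 rect [array([591.9,  11.3]), array([331. ,  22.7]), np.float64(83.0)]
top cap 278 mean [ 0.5006 -0.3524  0.0908] axis yaw(of y) -1.06 ext [-0.0765  0.0718] mid [ 0.5006 -0.3547] zmax 0.1003 rect [array([ 502.9, -354.8]), array([148.2,  37.1]), np.float64(89.1)]
top grip 89 mean [ 0.5019 -0.3518  0.13  ] axis yaw(of y) -2.15 ext [-0.0338  0.0326] mid [ 0.5019 -0.3524] zmax 0.1384 rect [array([ 502. , -352.4]), array([66.3, 17.7]), np.float64(88.8)]
top handle 76 mean [0.5491 0.311  0.1626] axis yaw(of y) 12.67 ext [-0.0301  0.0296] mid [0.5492 0.3108] zmax 0.1701 rect [array([549.7, 311. ]), array([17.8, 59.5]), np.float64(15.4)]
top button 63 mean [0.483  0.3892 0.0646] axis yaw(of y) -40.69 ext [-0.0171  0.016 ] mid [0.4826 0.3888] zmax 0.0719 rect [array([482.9, 388.6]), array([33. ,
[... 2127 characters left out ...]
28 mean [0.5233 0.3095 0.0687] axis yaw(of y) -80.68 ext [-0.0623  0.0515] mid [0.518  0.3086] zmax 0.0737 rect [array([518. , 306.1]), array([112.7,  51.2]), np.float64(11.8)]
scene bhousing 399 mean [0.4878 0.386  0.0411] axis yaw(of y) 45.45 ext [-0.088   0.0502] mid [0.5013 0.3727] zmax 0.0459 rect [array([505. , 383.8]), array([ 79.8, 127.7]), np.float64(86.3)]
scene guideR 365 mean [0.61   0.0135 0.0294] axis yaw(of y) -9.18 ext [-0.1648  0.1795] mid [0.6112 0.0207] zmax 0.0345 rect [array([607.5,  40.9]), array([362.9, 132.6]), np.float64(63.2)]
t 9.8 pos [ 0.4069 -0.0511  0.1891] th -7.36 F [-0.22  0.56 -0.34] w 0.0854
[-133.1 -287.2  -30.4] turn -6.6
[-132.7 -287.2   76.6] turn -6.6
```

The tray is home and square at (0.573, 0.018), yaw -7°. Next is the guard.

```bash
python3 g.py .502,-.353,.20,-90.8; python3 -c "
from h import *; print(bot.get_obs()['joint_pos'])"
```

```text
t 9.8 pos [ 0.4069 -0.0511  0.1891] th -7.36 F [-0.22  0.56 -0.34] w 0.0854
[-133.1 -287.2  -10.4] turn 83.4
[-1.25054165e-01  1.00463792e-01 -3.30426989e-01  1.13568437e+00
  1.04353383e-04  3.38999352e-03]
```

step_arm --rows '[[[-8, -18, -3], 5], [[-22, -48, -6], 13], [[-38, -82, -10], 21], [[-54, -117, -10], 29], [[-70, -152, -10], 37], [[-86, -186, -10], 45], [[-101, -218, -10], 53], [[-114, -246, -10], 61], [[-124, -268, -10], 69], [[-130, -281, -10], 77], [[-133, -287, -10], 83], [[-133, -287, -10], 83.5]]' --claw -1

```text
clock: 11.3
eef_pos: [0.5018, -0.3508, 0.1954]
tool_rot: [0.711, 0.703, -0.0, -0.002]
ft_force: [-0.1, -0.1, 0.9]
grip_width: 0.0853
grasp_force: 0.0
```

```bash
python3 - <<'E'
from m import *
im,d,p=cam('wrist'); save(im,'w1.png'); report('wrist',d,im,p)
E
python3 g.py .502,-.353,.114,-90.8
```

```text
wrist bar 0
wrist postlike 0
wrist cap 6169 mean [ 0.5017 -0.3406  0.0919] axis yaw(of y) -0.48 ext [-0.0906  0.0592] mid [ 0.5016 -0.3563] zmax 0.093 rect [array([ 501.8, -356.2]), array([149.7,  36.8]), np.float64(89.5)]
wrist grip 2643 mean [ 0.5011 -0.3526  0.1315] axis yaw(of y) -0.43 ext [-0.0384  0.0317] mid [ 0.5011 -0.3559] zmax 0.1329 rect [array([ 500.9, -355.9]), array([70.1, 16. ]), np.float64(89.6)]
wrist handle 0
wrist button 0
wrist trayrim 0
wrist housing 0
wrist bhousing 0
wrist guideR 0
t 11.35 pos [ 0.5016 -0.3506  0.1958] th -90.62 F [-0.41  0.44  0.31] w 0.0853
[-2.6  0.6 81.8] turn 0.2
```

View pics/w1.png

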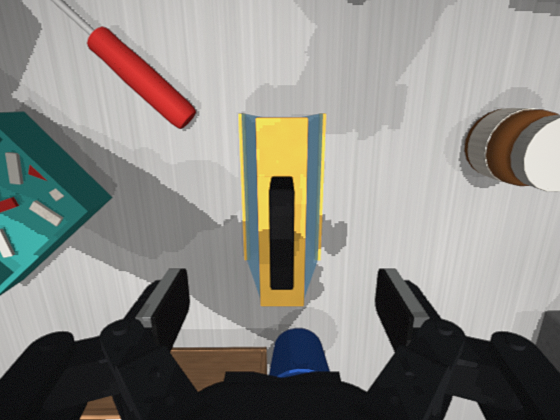

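The wrist view shows the grip block at (281,233), centred between the open fingers. The guard lies straight, about 5 mm further towards -y.

step_arm --rows '[[[-5, -0.5, 15], 0], [[-5, -0.5, 35], 0], [[-5, -0.5, 55], 0], [[-5, -0.5, 70], 0], [[-5, -0.5, 78], 0], [[-5, -0.5, 82], 0], [[-5, -0.5, 82], 0]]'

```text
clock: 12.22
eef_pos: [0.5011, -0.357, 0.1162]
tool_rot: [0.712, 0.703, 0.0, 0.0]
ft_force: [-0.4, 0.2, 0.6]
grip_width: 0.0855
grasp_force: 0.0
```

step_arm --rows '[[[0, 0, 0], 0], [[0, 0, 0], 0], [[0, 0, 0], 0], [[0, 0, 0], 0], [[0, 0, 0], 0], [[0, 0, 0], 0], [[0, 0, 0], 0], [[0, 0, 0], 0]]' --claw 1

```text
clock: 13.22
eef_pos: [0.5013, -0.3571, 0.1163]
tool_rot: [0.712, 0.703, 0.0, 0.0]
ft_force: [2.0, -0.3, 2.7]
grip_width: 0.0152
grasp_force: 59.0
```

step_arm --rows '[[[0, 0, -10], 0], [[0, 0, -30], 0], [[0, 0, -60], 0], [[0, 0, -95], 0], [[0, 0, -130], 0], [[0, 0, -165], 0], [[0, 0, -195], 0], [[0, 0, -210], 0], [[0, 0, -215], 0], [[0, 0, -215], 0]]'

```text
clock: 14.48
eef_pos: [0.5006, -0.3567, 0.3304]
tool_rot: [0.712, 0.702, -0.0, -0.001]
ft_force: [0.4, -0.4, -3.0]
grip_width: 0.0153
grasp_force: 58.7
```

```bash
python3 g.py .55,.017,.33,-97.2 .592,.0117,.33,-97.2 .592,.0117,.189,-97.2
```

```text
t 14.47 pos [ 0.5006 -0.3567  0.3304] th -90.75 F [ 0.43 -0.42 -2.99] w 0.0153
[374.3  44.5   0.6] turn 6.5
[369.6  86.5   0.5] turn 6.5
[369.5  86.7 141.5] turn 6.5
```

step_arm --rows '[[[10, 2, 0], 0.2], [[35, 8, 0], 0.6], [[75, 17, 0], 1.3], [[120, 28, 0], 2.1], [[165, 39, 0], 2.9], [[210, 49, 0], 3.7], [[255, 60, 0], 4.5], [[295, 69, 0], 5.2], [[330, 77, 0], 5.8], [[355, 83, 0], 6.3], [[366, 86, 0], 6.5], [[369.6, 86.5, 0], 6.5]]'

```text
clock: 15.98
eef_pos: [0.592, 0.0121, 0.3304]
tool_rot: [0.75, 0.661, -0.001, -0.0]
ft_force: [0.4, -1.0, -3.2]
grip_width: 0.0151
grasp_force: 58.7
```

step_arm --rows '[[[0, 0, 0], 0], [[0, 0, 0], 0], [[0, 0, 0], 0]]'

```text
clock: 16.35
eef_pos: [0.5922, 0.0108, 0.3311]
tool_rot: [0.751, 0.661, 0.0, 0.0]
ft_force: [0.8, 0.4, -2.2]
grip_width: 0.0152
grasp_force: 58.7
```

```bash
python3 g.py .592,.0117,.189,-97.2
python3 - <<'E'
from m import *
im,d,p=cam('scene'); save(cv2.resize(im[120:330,120:360],(686,600)),'s4c.png')
for c in ('top','scene'):
    im,d,p=cam(c); P,u,v=pts(d,p); H=hsv(im)[v,u]
    yel=(H[:,0]>18)&(H[:,0]<32)&(H[:,1]>120)
    for n,z0,z1 in(('bar',.14,.175),('cap',.285,.325)):
        Q=P[yel&sel(P,(.5,.7,-.15,.2,z0,z1))]; print(c,n,len(Q),[np.round(t,1) for t in rect(Q)],np.percentile(Q[:,2],95))
E
```

```text
t 16.35 pos [0.5922 0.0108 0.3311] th -97.32 F [ 0.75  0.37 -2.18] w 0.0152
[  0.9  -0.3 142.1] turn -0.1
top bar 122 [array([593.2,  13.4]), array([287.7,  14.8]), np.float64(83.0)] 0.16283222318263915
top cap 62 [array([601.5,  12.1]), array([148.2,  34.3]), np.float64(89.4)] 0.31117881966164335
scene bar 189 [array([592.,   8.]), array([287.5,  14.9]), np.float64(83.2)] 0.1606633636847178
scene cap 292 [array([593.4,  14.6]), array([152.1,  37.3]), np.float64(84.4)] 0.30914516823166005
```

View pics/s4c.png

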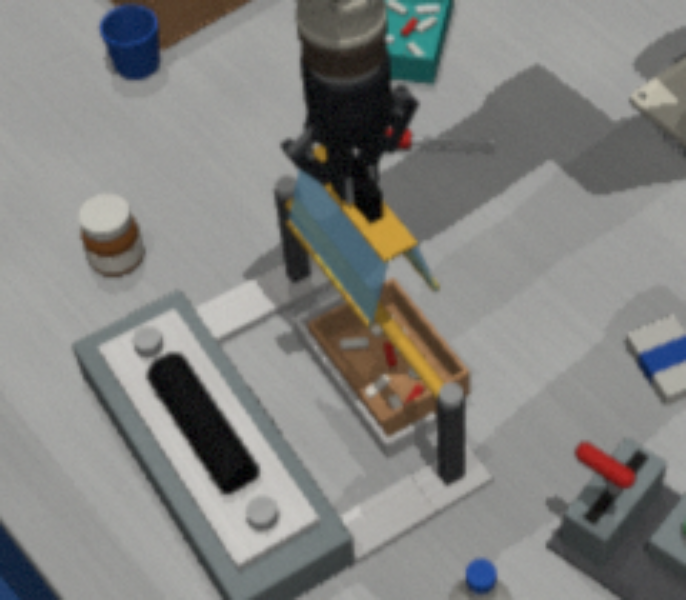

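The guard hangs level above the bar at crop (345,265), parallel to it and centred between the posts, with the lever still set. I'll lower it.

step_arm --rows '[[[0.5, 0, 10], 0], [[0.5, 0, 28], 0], [[0.5, 0, 46], 0], [[0.5, 0, 64], 0], [[0.5, 0, 82], 0], [[0.5, 0, 98], 0], [[0.5, 0, 112], 0], [[0.5, 0, 122], 0], [[0.5, 0, 129], 0], [[0.5, 0, 133], 0], [[0.5, 0, 135], 0]]'

```text
clock: 17.88
eef_pos: [0.5925, 0.0121, 0.1961]
tool_rot: [0.75, 0.661, 0.0, 0.0]
ft_force: [-0.0, -1.0, -2.9]
grip_width: 0.0154
grasp_force: 58.7
```

step_arm --rows '[[[0, 0, 2], 0], [[0, 0, 4], 0], [[0, 0, 5], 0], [[0, 0, 6], 0], [[0, 0, 6], 0]]'

```text
clock: 18.5
eef_pos: [0.5923, 0.0121, 0.1899]
tool_rot: [0.75, 0.661, -0.0, -0.0]
ft_force: [-0.1, 0.1, -3.8]
grip_width: 0.0151
grasp_force: 58.7
```

step_arm --rows '[[[0, 0, 1], 0], [[0, 0, 1.5], 0], [[0, 0, 1.5], 0]]'

```text
clock: 18.88
eef_pos: [0.5924, 0.0121, 0.1893]
tool_rot: [0.75, 0.661, 0.0, 0.0]
ft_force: [-1.8, 0.3, 2.7]
grip_width: 0.0158
grasp_force: 59.5
```

The weight is now on the bar (force -3 N to +2.7 N), so I'll release.

step_arm --rows '[[[0, 0, 0], 0], [[0, 0, 0], 0], [[0, 0, 0], 0], [[0, 0, 0], 0], [[0, 0, 0], 0], [[0, 0, 0], 0]]' --claw -1

```text
clock: 19.62
eef_pos: [0.5924, 0.0121, 0.1885]
tool_rot: [0.75, 0.661, 0.0, 0.0]
ft_force: [-0.4, -1.0, -0.0]
grip_width: 0.0852
grasp_force: 0.0
```

step_arm --rows '[[[0, 0, -8], 0], [[0, 0, -25], 0], [[0, 0, -50], 0], [[0, 0, -80], 0], [[0, 0, -105], 0], [[0, 0, -110], 0]]'

```text
clock: 20.38
eef_pos: [0.5933, 0.0121, 0.3012]
tool_rot: [0.75, 0.661, 0.002, 0.002]
ft_force: [-0.4, -0.5, -0.7]
grip_width: 0.0853
grasp_force: 0.0
```

```bash
python3 g.py .484,.3915,.30,10 .484,.3915,.13,10
python3 - <<'E'
from m import *
im,d,p=cam('scene'); save(cv2.resize(im[150:330,160:400],(800,600)),'s5c.png')
for c in ('top','scene'):
    im,d,p=cam(c); P,u,v=pts(d,p); H=hsv(im)[v,u]
    yel=(H[:,0]>18)&(H[:,0]<32)&(H[:,1]>120)
    for n,z0,z1 in(('bar',.14,.158),('cap',.158,.175),('grip',.198,.215)):
        Q=P[(yel|(n=='grip'))&sel(P,(.5,.7,-.12,.15,z0,z1))]; print(c,n,len(Q),[np.round(t,1) for t in rect(Q)],np.percentile(Q[:,2],95))
E
```

```text
t 20.38 pos [0.5933 0.0121 0.3012] th -97.24 F [-0.41 -0.52 -0.73] w 0.0853
[ 362.6 -156.3    0.7] turn -107.2
[ 362.4 -157.1  170.7] turn -107.2
top bar 75 [array([590.2,  16.2]), array([270.2,  18.9]), np.float64(82.6)] 0.15766948557821572
top cap 69 [array([596. ,  15.5]), array([267.1,  32.9]), np.float64(85.2)] 0.16776636175355253Traceback (most recent call last):
  File "<stdin>", line 7, in <module>
    return _quantile_unchecked(
        a, q, axis, out, overwrite_input, method, keepdims, weights)
    return _ureduce(a,
                    func=_quantile_ureduce_func,
    ...<5 lines>...
                    overwrite_input=overwrite_input,
                    method=method)
    r = func(a, **kwargs)
    result = _quantile(arr,
                       quantiles=q,
    ...<2 lines>...
                       out=out,
                       weights=wgt)
    slices_having_nans = np.isnan(arr[-1, ...])
                                  ~~~^^^^^^^^^
IndexError: index -1 is out of bounds for axis 0 with size 0
```

View pics/s5c.png

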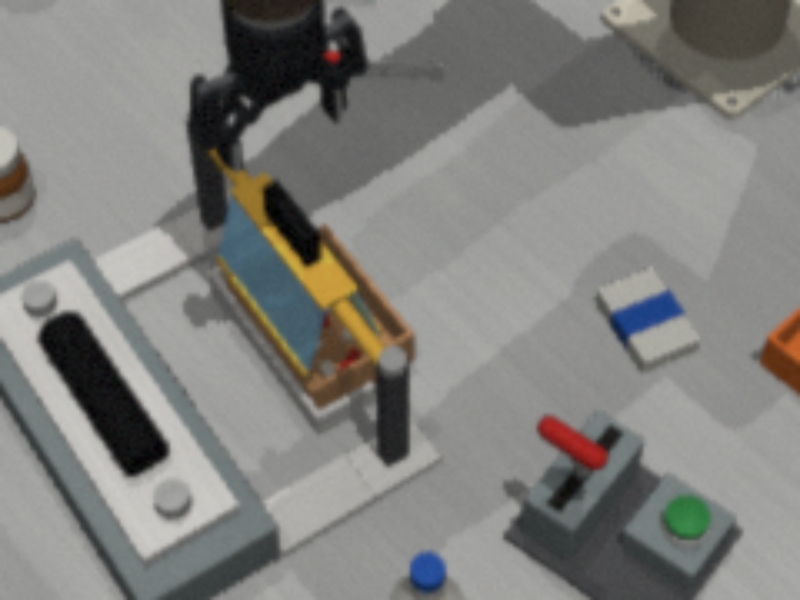

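The guard sits astride the bar at crop (290,250), level and midway; the tray is home and the lever is still set. Next is the button.

```bash
python3 g.py .483,.395,.30,-79 .483,.395,.10,-79
```

```text
t 20.48 pos [0.5926 0.0121 0.299 ] th -97.24 F [-0.23  0.04  0.23] w 0.0855
[ 366.  -157.    -1.1] turn -18.2
[ 366.  -157.2  198.9] turn -18.2
```

step_arm --rows '[[[10, -4, 0], 0], [[35, -15, 0], -2], [[75, -32, 0], -4], [[120, -51, 0], -6], [[165, -71, 0], -8], [[210, -90, 0], -10], [[255, -109, 0], -12], [[295, -127, 0], -14], [[330, -142, 0], -16], [[355, -152, 0], -18], [[366, -157, 0], -18.2], [[366, -157, 0], -18.2]]' --claw 1

```text
clock: 21.98
eef_pos: [0.482, 0.3953, 0.2975]
tool_rot: [0.636, 0.772, -0.001, -0.0]
ft_force: [-0.0, -0.1, 0.3]
grip_width: -0.0003
grasp_force: 0.0
```

step_arm --rows '[[[0, 0, 15], 0], [[0, 0, 40], 0], [[0, 0, 70], 0], [[0, 0, 100], 0], [[0, 0, 130], 0], [[0, 0, 160], 0], [[0, 0, 183], 0], [[0, 0, 196], 0], [[0, 0, 200], 0], [[0, 0, 200], 0]]'

```text
clock: 23.22
eef_pos: [0.4832, 0.3949, 0.0991]
tool_rot: [0.637, 0.771, 0.0, 0.0]
ft_force: [-0.8, -0.3, -0.1]
grip_width: 0.0006
grasp_force: 0.0
```

```bash
python3 g.py .483,.395,.075,-79
python3 - <<'E'
from h import *
im,d,p=cam('scene'); save(cv2.resize(im[220:350,280:440],(738,600)),'s6c.png')
E
```

```text
t 23.23 pos [0.4832 0.3949 0.0991] th -79.08 F [-0.84 -0.33 -0.1 ] w 0.0006
[ 0.2 -0.2 24.1] turn -0.1
```

View pics/s6c.png

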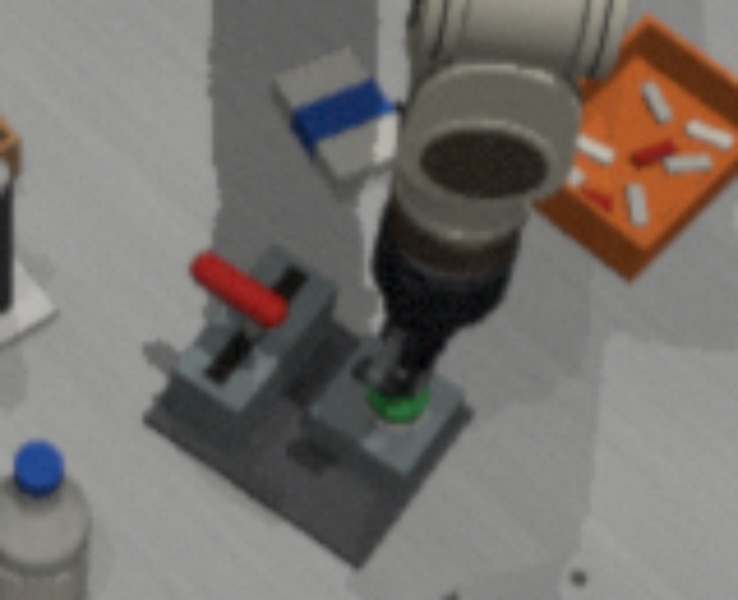

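The shut fingers are above the button at crop (398,395), well clear of the lever's sweep, so I'll press.

step_arm --rows '[[[0, 0, 8], 0], [[0, 0, 14], 0], [[0, 0, 17], 0], [[0, 0, 20], 0], [[0, 0, 22], 0], [[0, 0, 23], 0], [[0, 0, 23], 0], [[0, 0, 23], 0]]'

```text
clock: 24.28
eef_pos: [0.4826, 0.3951, 0.0759]
tool_rot: [0.636, 0.771, 0.0, -0.0]
ft_force: [-2.3, -1.3, 4.9]
grip_width: 0.0
grasp_force: 2.4
```

step_arm --rows '[[[0, 0, 0], 0], [[0, 0, -10], 0], [[0, 0, -40], 0], [[0, 0, -80], 0], [[15, 0, -120], 0], [[15, 0, -150], 0], [[15, 0, -150], 0]]'

```text
clock: 25.15
eef_pos: [0.4812, 0.4107, 0.2286]
tool_rot: [0.636, 0.771, 0.003, 0.001]
ft_force: [-0.3, -0.7, -0.1]
grip_width: -0.0002
grasp_force: 0.0
```

Run:
```python
from m import *
im,d,p=cam('scene'); report('scene',d,im,p); save(cv2.resize(im[130:340,170:440],(771,600)),'s7c.png'); print(bot.get_obs()['clock'])
```

```text
scene bar 587 mean [0.5963 0.0241 0.1598] axis yaw(of y) -6.42 ext [-0.1612  0.1262] mid [0.5943 0.0066] zmax 0.168 rect [array([590.5,   7.2]), array([287.5,  36.8]), np.float64(82.3)]
scene postlike 339 mean [0.5966 0.0276 0.1696] axis yaw(of y) -6.87 ext [-0.1858  0.1523] mid [0.5946 0.0109] zmax 0.184 rect [array([592.6,  11.1]), array([338.1,  36.6]), np.float64(82.8)]
scene cap 0
scene grip 0
scene handle 128 mean [0.4816 0.3005 0.1575] axis yaw(of y) 10.36 ext [-0.0295  0.0285] mid [0.4817 0.3   ] zmax 0.1629 rect [array([481.3, 300. ]), array([16.7, 57.9]), np.float64(8.2)]
scene button 122 mean [0.4839 0.3917 0.0618] axis yaw(of y) -46.69 ext [-0.0203  0.0182] mid [0.4832 0.3909] zmax 0.0664 rect [array([482.9, 391.5]), array([35.5, 34.2]), np.float64(5.8)]
scene trayrim 189 mean [0.5677 0.0455 0.0426] axis yaw(of y) -46.45 ext [-0.1074  0.0756] mid [0.5562 0.0346] zmax 0.0484 rect [array([572.2,  19.8]), array([151. , 111.1]), np.float64(83.4)]
scene housing 573 mean [0.5243 0.3089 0.0686] axis yaw(of y) -81.32 ext [-0.0614  0.0512] mid [0.5193 0.3082] zmax 0.0737 rect [array([519.5, 306.5]), array([111.4,  51.4]), np.float64(10.4)]
scene bhousing 398 mean [0.488  0.3871 0.0411] axis yaw(of y) 16.26 ext [-0.0662  0.0376] mid [0.492  0.3734] zmax 0.0456 rect [array([506.5, 386.2]), array([ 81.7, 126.5]), np.float64(86.1)]
scene guideR 276 mean [0.6191 0.0398 0.0291] axis yaw(of y) -4.14 ext [-0.1887  0.1423] mid [0.6174 0.0167] zmax 0.0348 rect [array([608.3,  42. ]), array([360.3, 132.9]), np.float64(63.3)]
25.2
```

View pics/s7c.png

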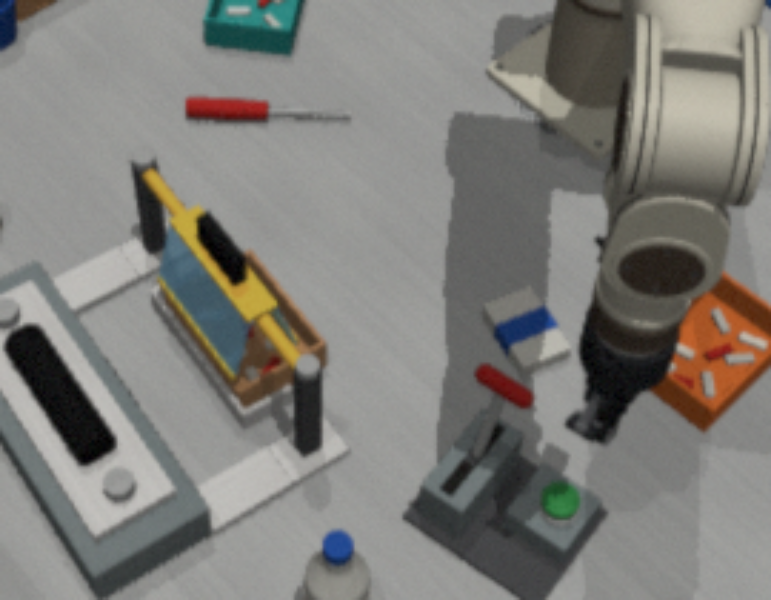

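The lever is back at rest at crop (503,385), the guard hangs on the bar at (225,265), the tray is home, and the robot touches nothing.

```bash
python3 -c "
from workcell import bot
print(bot.job_done())"
```

```text
the job is handed in; nothing more can be done
None
```

I set the brake, pushed the tray home against its stop, hung the guard midway on the bar, and pressed the green button so the lever sprang back; the job was handed in at about 25 s, and no verdict was shown.

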